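Latch the carving jaw onto the panel

ROBOT

A 6-joint arm with a two-finger parallel gripper is mounted at the origin on the work surface. World frame = base frame: x ahead of the robot, y to its left, z up, the work surface at z = 0. Lengths are in mm, angles in rad, forces in N, time in s.
With the tool pointing down it reaches from about 350 to 975 mm from the base axis. Payload 4.9 kg.
Tool frame: the origin (TCP) lies at the very end of the fingers, on their centre line; the grasp point (between the pads) lies robot.grasp_offset behind it (robot.grasp_offset is the distance from the TCP to the grasp point, in mm); x points along the fingers, y is the direction in which the jaws open and shut, and the axes are right-handed (so a half turn about x gives the same grasp; the last joint's range is limited). The gripper opens to 85 mm and grips with 20 to 120 N. Pads are 22 mm wide; open, the fingers measure 114 mm over their backs; the gripper's body (76 mm by 85 mm) begins 54 mm behind the grasp point. The pads swing forward as they close: fully open they stand 13 mm farther back than shut.
Start: joints at [-1.381, 0.053, 1.613, -0, 1.476, -0.119], TCP at [189.942, -595.419, 231.304] pointing down, gripper open.
Joint ranges: [-3.01, 3.01], [-1.01, 2.22], [0.06, 2.58], [-1.02, 4.17], [0.09, 2.62], [-3.14, 3.14]. Speed limits (rad/s): [2.57, 2.57, 3.14, 3.14, 3.14, 3.14].

INTERFACE

Orientations are given as a rotation vector (axis times angle).
In Python, from rig import monitor, viewer, robot, finder gives the robot as it stands.
- The arm moves only by the tool send_rows, never from a script. Its argument "series" is a list of rows, each an object with "slide": the shift along the tool's x, y, z in units of 60 mm (1.0 is 60 mm), a list of three; "rotation": the turn, a rotation vector about the tool's x, y, z in units of 5 degrees (1.0 is 5 degrees), a list of three. A call has exactly 8 rows; each row is the pose to reach, as a shift and turn from the pose measured when the call began, along the tool's axes at that moment; what a row does not reach only later rows make up. A row lasts 1/8 s, in which the tool goes at most 62.5 mm and 10.7 degrees, less where a joint would pass 70% of its speed; a pose out of reach is approached as far as the arm can. A call with a gripper value outside its range is refused whole. "jaw" is the opening, from 0 (shut) to 1 (fully open), set as the call begins (left out, the last holds). The fingers move at their own pace and stop on an object; the grip force is fixed at half the most. Time passes only in rows, so rows that repeat a pose let the fingers close, or fill a call up. It gives the time, the measured TCP pose, the force and the opening at its end, in the units of the state.
- monitor.get_obs(): the state, without advancing time (a new reading comes with each control period).
- viewer.grab_frame(name): name is "side" or "top"; returns the picture (420x560x3 uint8, red, green, blue); there is no depth.
- viewer.camera_model(name): a dict with "fx", "fy", "cx", "cy" (pixels), "R" (3x3) and "t" (3): a world point X has camera coordinates R X + t. Camera axes: x right, y down, z forward; pixel columns grow to the right and rows downward; lengths in mm; the calibration is good to about 2 mm. A picture is of the moment at which its call begins. camera_model takes no time and is no camera call.
- robot.close_job(): hands the job in, once; it reports no verdict.
Trained networks look in the newest picture that a camera, given by its name, has taken for a name from the list of things; names that differ only in an ending like _2 or _b are one class to them, and where a whole thing is asked for, a point or a joint stands for the part that bears it (a point fixed in the world has none). Each returns a list of dicts, best first, with "score" (0 to 1); they miss things now and then, are a little off and sometimes report something else, mostly with a low value. They report only what shows in the picture. A call takes as long as a camera call. They do not tell look-alikes from the thing itself.
- finder.outline_of(camera, label): "pixels" (420x560 bool, what is visible of it).
- finder.spot_point(camera, label): "xyz" ([x, y, z] in mm, in world coordinates, good to about 4 mm: a listed point, or the origin of a listed thing).
The state is a dict: "clock": time; "joint_pos": joint angles; "joint_velocities": joint speeds; "tau": joint torques, N m; "tool_pos": TCP position; "tool_rot": TCP orientation; "wrist_force": force on the tool from outside, world axes, zero at the start; "moment": the same for the moment, N m; "finger_gap": finger opening in mm.
Only numpy, scipy, OpenCV 4.12 (cv2) and the standard library are available. Lean on these libraries where they do the work, as an engineer would, in place of code of your own. Each camera call takes 0.05 s, during which the arm holds its last target.

TASK

Clamp the carved panel in the bench fixture: lift the latch's wire bail by its orange tab, hook its crossbar over the brass keeper on the sliding jaw, then press the orange-handled lever over and fully down past centre so that the latch stays shut and the jaw grips the panel. Leave the panel lying in its place, and leave the bench tools alone.

Things in the scene. Friction and masses are not known exactly. Their poses are not given: they have to be found in the camera images.
- fixture: wooden board 270 (x) by 380 (y) by 20 mm, fixed flat on the bench; origin at the centre of its underside, z up. In its frame: the latch lies along x = -75 mm (robot's side) and works along y: lever pivot at y = -60, keeper near y = +65. The panel lies at x = -30 to 120 between a fixed stop batten (face at y = -128) and the sliding jaw on the +y side.
- lever_pivot (a point): centre of the lever's hinge pin, 30 mm above the board's top, between two steel cheeks (32 mm wide overall, tops 10 mm above the pin). Axes as the fixture's; the hinge axis is its x. The bail's pivot sits on the lever 25 mm from here, 0.14 rad below the handle's line, so raising the lever carries the bail up to 34 mm towards +y.
- lever (a joint): lever angle in rad: 0 fully down (shut, handle level, pointing to the fixture's -y), 1.57 straight up, 2.1 fully raised, leaning to +y. Straight handle 114 mm long from the pivot. Stiff (0.07 N m): stays where left; pushing the bail to +y by its tab raises it (5 to 12 N). Shutting it with the bail hooked takes under 10 N at the grip; below about 0.15 it is past centre and pulls itself shut.
- lever_grip (a point): centre of the lever's orange grip (58 mm long, 24 mm wide along the fixture's x, 10 mm thick), 85 mm from the pivot; 30 mm above the board when shut. Its -y axis points out along the handle, +z out of the face to push on to shut it.
- bail_bar (a point): centre of the bail's crossbar, a round steel bar 7 mm thick, 48 mm long along the fixture's x. The bail is a U of such bar; its legs run 140 mm from its pivot on the lever to the crossbar (the frame's +y, z up). It swings freely and falls by its own weight. At the start the crossbar rests on top of the keeper, held back by its horn, not hooked.
- bail_tab (a point): centre of the bail's orange finger tab, 16 mm wide (fixture x) by 30 mm long by 12 mm high, joined to the crossbar by a bent wire; 38 mm beyond the crossbar along the legs and 18 mm above it. Grip it across its 16 mm width from above; it can turn between the fingers as the bail tilts.
- keeper (a point): brass keeper's seat on the jaw: where the crossbar's centre is when hooked. Axes as the fixture's. 30 mm wide; bearing face at y -3.5 mm; lip above it out to y +1.5 (underside 8 mm up), horn on its end 17 mm up; steel plate 3.5 mm below, reaching to y +29. Lift the bar over the horn, lower it with its centre beyond y +5 onto the plate; the lever then pulls it under the lip.
- jaw (a joint): position of the sliding jaw in m along the fixture's +y: 0 fully in, 0.020 fully out. It drags with about 3 N. The bail pulls it in as the lever shuts; it ends at about 0.002.
- pad (a joint): how far the jaw's black sprung pad is pushed back by the panel, in m: 0 free, 0.006 fully back; 12 N per mm. About 0.003 to 0.004 when the latch is shut with the bail hooked and the panel gripped.
- panel_mid (a point): centre of the carved wooden panel, loose, 150 by 150 by 22 mm, flat on the fixture's board; 6 to 12 mm of free room in y at the start.
- mallet: wooden mallet lying on the bench: head 75 by 130 by 70 mm, round handle; origin on its underside, handle to -x
- gouge: carving gouge lying on the bench, 230 mm long, 27 mm thick handle to -x; origin on its underside at mid length
- whetstone: red sharpening stone 70 by 200 by 28 mm lying on the bench; origin at the centre of its underside
- brush: bench brush, 200 mm long, lying on the bench; origin on its underside at mid length
Not all that is in view belongs to the job. Of the things like the part that bears panel_mid, leave any that is turquoise; of the rest the smaller one is meant.

How it is judged:
By the outcome, as a careful person would: the job done as asked, in the order asked, and still so for the second after the job is handed in, with the robot touching nothing.
It also fails if it takes over 48 s, if anything falls off the work surface, if the arm or the gripper's body presses on something with over 40 N, if the wrist force passes 120 N, or if a joint passes its speed limit or range.

## Working session

There is one attempt and no reset: what is moved stays moved. The work goes in short steps, Python scripts to look and compute and a tool call to move; the robot and the scene stay as the last step left them, time stands still between calls to the robot, and variables do not carry over. Pictures are saved under pics/ and viewed, and the job is handed in when it is done.

Besides the shell and the picture viewer there is one more tool, called after "Emit:" as name(argument=value, ...) on one line, values as JSON. send_rows: Moves the arm, as the interface text tells. Its arguments: {"type":"object","properties":{"series":{"type":"array","items":{"type":"object","properties":{"slide":{"type":"array","items":{"type":"number"}},"rotation":{"type":"array","items":{"type":"number"}}}}},"jaw":{"type":"number"}},"required":["series"]}

```bash
ls; mkdir -p pics; python3 - <<'E'
from rig import monitor, viewer, robot, finder
import cv2
print(monitor.get_obs()); print(robot.grasp_offset)
for n in ("side","top"):
    im=viewer.grab_frame(n); cv2.imwrite(f"pics/{n}0.png",im[:,:,::-1])
    m=viewer.camera_model(n); print(n,m)
    for l in ("fixture","lever_pivot","lever_grip","bail_bar","bail_tab","keeper","panel_mid"):
        for r in finder.spot_point(n,l)[:3]: print(n,l,round(r["score"],2),[round(float(v),1) for v in r["xyz"]])
E
```

```text
pics
{'clock': 0.0, 'joint_pos': array([-1.38101822e+00,  5.33835432e-02,  1.61433303e+00,  2.36565456e-05,
        1.47599480e+00, -1.19019286e-01]), 'joint_velocities': array([-0.00030957, -0.00020835, -0.00058917, -0.00114732, -0.00064777,
       -0.00117692]), 'tau': array([-1.79945723e-04, -3.93676758e+01, -3.70177424e+01, -5.22350956e-05,
        7.04454433e-03,  2.31238550e-05]), 'tool_pos': array([ 189.81975475, -594.80800854,  230.02316557]), 'tool_rot': array([ 2.0557809 ,  0.32216593, -2.05588786]), 'wrist_force': array([0.02191715, 0.92832808, 0.95229304]), 'moment': array([-0.03578784,  0.01567619,  0.03722484]), 'finger_gap': 85.25202485046623}
18.700000000000003
side {'fx': 540.9216859018323, 'fy': 540.9216859018323, 'cx': 276.89454761941636, 'cy': 198.5181754021324, 'R': array([[-0.69860197, -0.71545412, -0.00898249],
       [-0.4425713 ,  0.44194298, -0.78026729],
       [ 0.5622152 , -0.54112087, -0.6253817 ]]), 't': array([ 367.30116185,  310.17953422, 1310.41264833])}
side fixture 0.96 [539.2, 66.5, -2.5]
side lever_pivot 0.91 [459.6, 9.5, 50.9]
side lever_grip 0.
[... 229 characters left out ...]
': 525.2486537453476, 'fy': 525.2486537453476, 'cx': 286.2783929023863, 'cy': 204.70190930839124, 'R': array([[ 0.00943826, -0.99983703, -0.01538961],
       [-0.99900588, -0.00875762, -0.04370986],
       [ 0.04356796,  0.01578686, -0.99892573]]), 't': array([  12.87570488,  511.39446155, 1441.09321482])}
top fixture 0.93 [540.4, 61.0, 5.7]
top lever_pivot 0.7 [539.4, 63.7, 3.0]
top lever_pivot 0.59 [460.2, 12.4, 50.5]
top lever_grip 0.89 [456.6, -60.7, 100.6]
top bail_bar 0.94 [472.6, 127.1, 65.6]
top bail_tab 0.72 [478.0, 164.0, 84.4]
top keeper 0.71 [475.2, 141.4, 44.6]
top panel_mid 0.88 [267.9, -211.5, 11.3]
top panel_mid 0.81 [580.9, 11.5, 32.2]
top panel_mid 0.71 [231.5, 329.7, 12.2]
```

```bash
python3 - <<'E'
import cv2
for n in ("side","top"):
    im=cv2.imread(f"pics/{n}0.png"); cv2.imwrite(f"pics/{n}0b.png",cv2.resize(im,(784,588)))
im=cv2.imread("pics/top0.png")[150:330,150:390]; cv2.imwrite("pics/topz.png",cv2.resize(im,None,fx=3.3,fy=3.3,interpolation=cv2.INTER_CUBIC)[:600])
im=cv2.imread("pics/side0.png")[130:310,170:410]; cv2.imwrite("pics/sidez.png",cv2.resize(im,None,fx=3.3,fy=3.3,interpolation=cv2.INTER_CUBIC)[:600])
E
```

```text
(no output)
```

View pics/top0b.png

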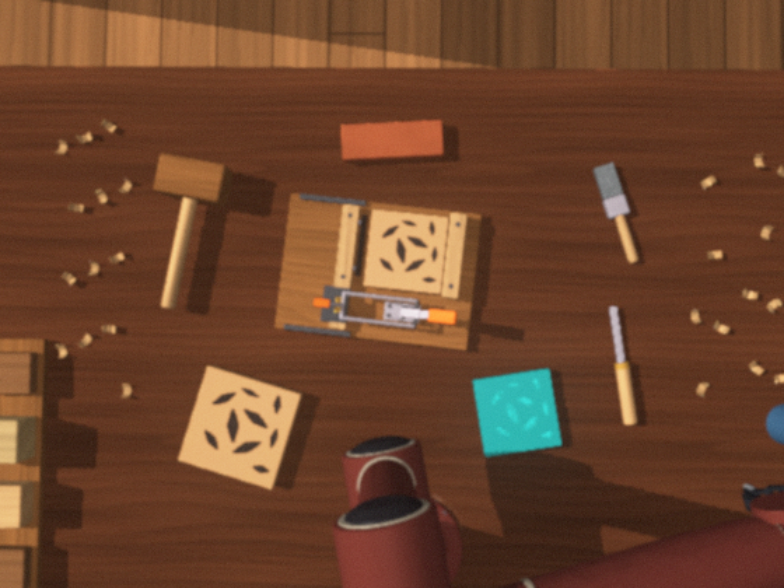

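View pics/side0b.png

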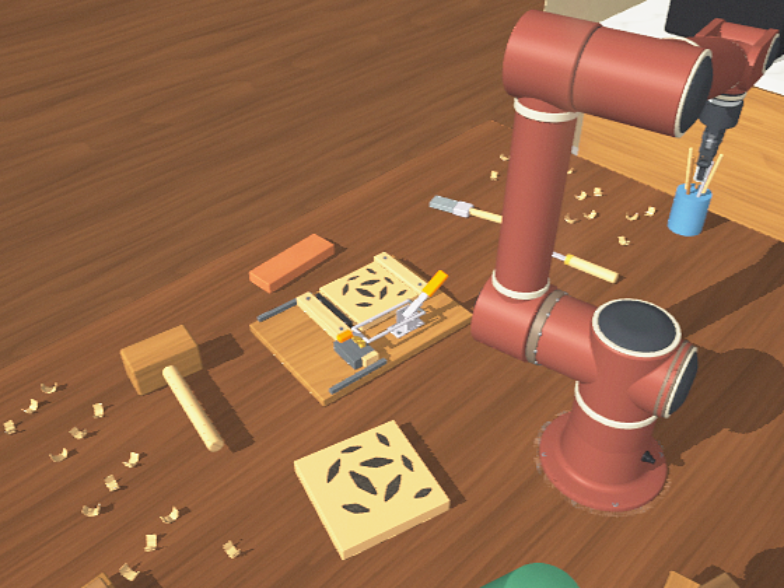

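View pics/sidez.png

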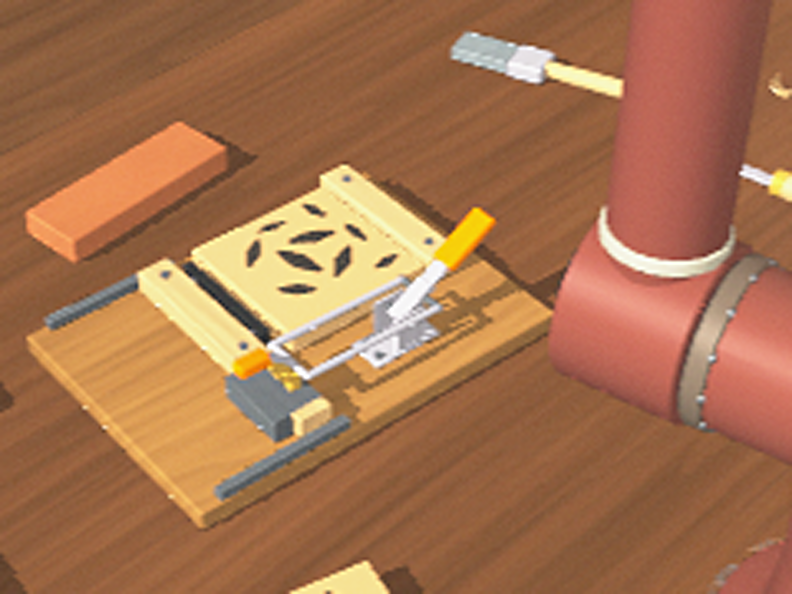

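The side view shows the lever raised about 0.6 rad (orange grip near (465,240) in the zoom). The bail's crossbar rests on the brass keeper near (290,372), and the orange tab is at (252,362). The panel meant is the tan one inside the fixture. The latch geometry agrees with the estimates: pivot (460,11,50), bar (473,127,64), tab (477.5,165,83), fixture yaw about -0.115.

```bash
cat > h.py <<'E'
import numpy as np
from scipy.spatial.transform import Rotation as Ro
from rig import monitor, viewer, robot, finder
YAW=-0.115
def frame(yaw=YAW):
    ex=np.array([np.cos(yaw),np.sin(yaw),0]); ey=np.array([-np.sin(yaw),np.cos(yaw),0]); return ex,ey
PIV=np.array([460,11,50.])
def L(y,z,x=0):  # pivot-frame -> world
    ex,ey=frame(); return PIV+ex*x+ey*y+np.array([0,0,z])
def toloc(p):
    ex,ey=frame(); d=np.array(p)-PIV; return np.round([d@ex,d@ey,d[2]],1)
def down(sign):
    ex,ey=frame(); x=np.array([0,0,-1.]); y=sign*ex; return Ro.from_matrix(np.c_[x,y,np.cross(x,y)])
def to(p,R=None):
    o=monitor.get_obs(); R0=Ro.from_rotvec(o['tool_rot'])
    s=R0.inv().apply(np.array(p)-o['tool_pos'])/60
    r=np.zeros(3) if R is None else np.rad2deg((R0.inv()*R).as_rotvec())/5
    print('slide',np.round(s,3),'rot',np.round(r,2)); return s,r
def st():
    o=monitor.get_obs(); print('t',round(o['clock'],2),'loc',toloc(o['tool_pos']),'F',np.round(o['wrist_force'],1),'gap',round(o['finger_gap'],1),'q',np.round(o['joint_pos'],2))
E
python3 - <<'E'
from h import *
st()
R0=Ro.from_rotvec(monitor.get_obs()['tool_rot']); print(R0.as_matrix().round(3))
for s in (1,-1): to([480,-250,240],down(s)); to(L(155,80),down(s))
E
```

```text
t 0.8 loc [-198.7 -633.4  181.3] F [0.1 0.3 1. ] gap 85.0 q [-1.38  0.05  1.61 -0.    1.48 -0.12]
[[-0.     0.304 -0.953]
 [-0.    -0.953 -0.304]
 [-1.     0.     0.   ]]
slide [-0.145 -4.016 -6.356] rot [-13.14   0.    -0.  ]
slide [  1.688 -10.616  -8.423] rot [-13.14   0.    -0.  ]
slide [-0.145 -4.016 -6.356] rot [22.86 -0.   -0.  ]
slide [  1.688 -10.616  -8.423] rot [22.86 -0.   -0.  ]
```

Emit:
send_rows(jaw=0.5, series=[{"slide": [-0.02,-0.5,-0.8],"rotation": [-0.8,0,0]},{"slide": [-0.04,-1.0,-1.6],"rotation": [-1.6,0,0]},{"slide": [-0.06,-1.5,-2.4],"rotation": [-2.4,0,0]},{"slide": [-0.08,-2.0,-3.2],"rotation": [-3.2,0,0]},{"slide": [-0.1,-2.5,-4.0],"rotation": [-4,0,0]},{"slide": [-0.12,-3.0,-4.8],"rotation": [-4.8,0,0]},{"slide": [-0.13,-3.5,-5.6],"rotation": [-5.6,0,0]},{"slide": [-0.15,-4.0,-6.4],"rotation": [-6.4,0,0]}])

```text
clock: 1.8
tool_pos: [483.9, -248.5, 240.6]
tool_rot: [1.704, 0.791, -1.704]
wrist_force: [0.8, -0.3, -0.1]
finger_gap: 42.7
```

```bash
python3 - <<'E'
from h import *
st(); to(L(155,80),down(1))
E
```

```text
t 1.8 loc [  53.5 -255.1  190.6] F [ 0.8 -0.3 -0.1] gap 42.7 q [-0.61 -0.15  1.79 -0.    1.5   0.09]
slide [ 1.84  -4.526 -5.2  ] rot [-6.72  0.   -0.01]
```

Emit:
send_rows(jaw=0.5, series=[{"slide": [0,-0.57,-0.65],"rotation": [-0.84,0,0]},{"slide": [0,-1.13,-1.3],"rotation": [-1.68,0,0]},{"slide": [0.1,-1.7,-1.95],"rotation": [-2.52,0,0]},{"slide": [0.2,-2.26,-2.6],"rotation": [-3.36,0,0]},{"slide": [0.3,-2.83,-3.25],"rotation": [-4.2,0,0]},{"slide": [0.5,-3.4,-3.9],"rotation": [-5.04,0,0]},{"slide": [0.8,-3.96,-4.55],"rotation": [-5.88,0,0]},{"slide": [1.1,-4.53,-5.2],"rotation": [-6.72,0,0]}])

```text
clock: 2.8
tool_pos: [477.5, 166.9, 174.4]
tool_rot: [1.292, 1.152, -1.29]
wrist_force: [0.3, 0.1, -0.9]
finger_gap: 42.8
```

```bash
python3 - <<'E'
from h import *
import cv2
st(); 
for n in ("side","top"):
    im=viewer.grab_frame(n); cv2.imwrite(f"pics/{n}1.png",im[:,:,::-1])
    for l in ("bail_bar","bail_tab","keeper","lever_pivot"):
        for r in finder.spot_point(n,l)[:2]: print(n,l,round(r["score"],2),[round(float(v),1) for v in r["xyz"]],toloc(r["xyz"]))
to(L(155,25),down(1))
im=cv2.imread("pics/side1.png")[130:310,170:410]; cv2.imwrite("pics/side1z.png",cv2.resize(im,None,fx=3.3,fy=3.3,interpolation=cv2.INTER_CUBIC)[:600])
E
```

```text
t 2.8 loc [ -0.5 156.9 124.4] F [ 0.3  0.1 -0.9] gap 42.8 q [ 0.19 -0.2   1.95 -0.    1.39  0.3 ]
side bail_bar 0.62 [470.8, 128.4, 65.2] [ -2.7 117.9  15.2]
side bail_bar 0.22 [613.9, 443.0, -0.8] [103.3 446.8 -50.8]
side bail_tab 0.54 [478.9, 164.1, 82.7] [  1.2 154.3  32.7]
side keeper 0.69 [471.0, 139.3, 51.6] [ -3.8 128.7   1.6]
side lever_pivot 0.67 [460.5, 7.2, 50.5] [ 0.9 -3.7  0.5]
top bail_bar 0.63 [470.2, 127.4, 65.1] [ -3.2 116.8  15.1]
top bail_tab 0.53 [476.6, 164.6, 83.3] [ -1.1 154.5  33.3]
top keeper 0.81 [470.0, 141.1, 49.1] [ -5.  130.4  -0.9]
top lever_pivot 0.83 [462.2, 12.2, 50.8] [2.  1.4 0.8]
slide [ 1.667 -0.009 -0.013] rot [-0.02  0.   -0.02]
```

View pics/side1z.png

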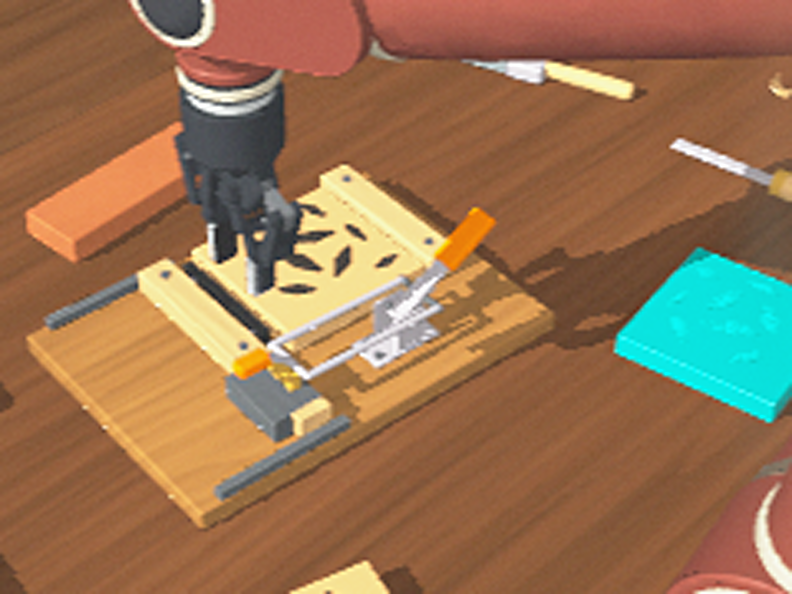

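Emit:
send_rows(jaw=0.5, series=[{"slide": [0.3,0,0],"rotation": [0,0,0]},{"slide": [0.6,0,0.01],"rotation": [0,0,0]},{"slide": [0.9,0,0.02],"rotation": [0,0,0]},{"slide": [1.2,0,0.03],"rotation": [0,0,0]},{"slide": [1.4,0,0.03],"rotation": [0,0,0]},{"slide": [1.6,0,0.03],"rotation": [0,0,0]},{"slide": [1.67,0,0.03],"rotation": [0,0,0]},{"slide": [1.67,0,0.03],"rotation": [0,0,0]}])

```text
clock: 4.3
tool_pos: [478.2, 162.4, 74.8]
tool_rot: [1.295, 1.15, -1.293]
wrist_force: [-0.0, 0.2, 0.3]
finger_gap: 42.8
```

Emit:
send_rows(jaw=0, series=[{"slide": [0,0,0],"rotation": [0,0,0]},{"slide": [0,0,0],"rotation": [0,0,0]},{"slide": [0,0,0],"rotation": [0,0,0]},{"slide": [0,0,0],"rotation": [0,0,0]},{"slide": [0,0,0],"rotation": [0,0,0]},{"slide": [0,0,0],"rotation": [0,0,0]},{"slide": [0,0,0],"rotation": [0,0,0]},{"slide": [0,0,0],"rotation": [0,0,0]}])

```text
clock: 5.3
tool_pos: [476.9, 162.8, 75.7]
tool_rot: [1.293, 1.153, -1.296]
wrist_force: [-7.6, 0.2, 7.3]
finger_gap: 14.3
```

```bash
cat > look.py <<'E'
import sys
from h import *
import cv2
k=sys.argv[1]
st()
for n in ("side","top"):
    im=viewer.grab_frame(n)[:,:,::-1]
    for l in sys.argv[2:]:
        for r in finder.spot_point(n,l)[:1]: print(n,l,round(r["score"],2),toloc(r["xyz"]))
    c=im[130:310,170:410] if n=="side" else im[110:290,170:410]
    cv2.imwrite(f"pics/{n}{k}.png",cv2.resize(c,None,fx=3.3,fy=3.3,interpolation=cv2.INTER_CUBIC)[:600])
E
python3 look.py 2 bail_bar bail_tab
```

```text
t 5.3 loc [ -0.7 152.8  25.7] F [-7.6  0.2  7.3] gap 14.3 q [ 0.18 -0.09  2.02  0.    1.21  0.3 ]
side bail_bar 0.71 [ -0.5 117.7  11.3]
side bail_tab 0.52 [  0.5 159.1  32.1]
top bail_bar 0.62 [ -2.5 118.2  13.3]
top bail_tab 0.62 [ -2.3 118.4  13.2]
```

View pics/side2.png

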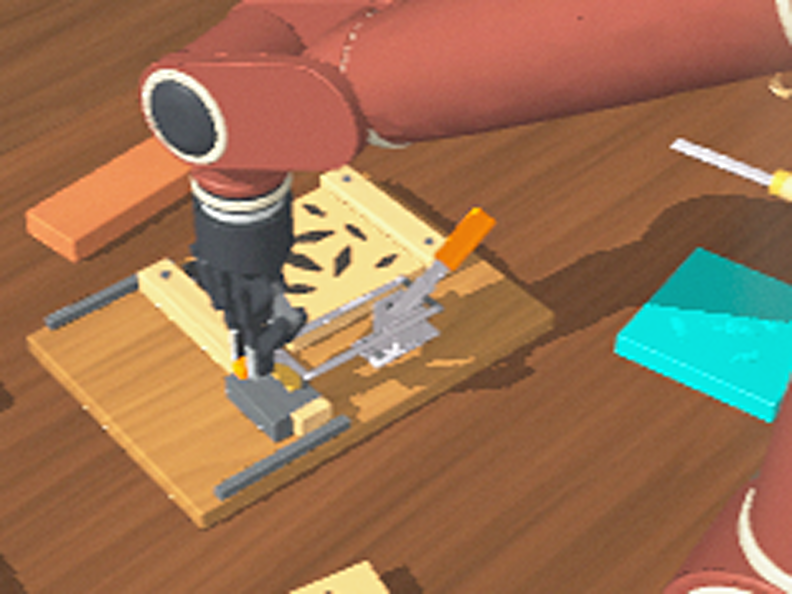

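Emit:
send_rows(jaw=0, series=[{"slide": [-0.06,0,0.01],"rotation": [0,0,0]},{"slide": [-0.12,0,0.02],"rotation": [0,0,0]},{"slide": [-0.18,0,0.03],"rotation": [0,0,0]},{"slide": [-0.24,0,0.04],"rotation": [0,0,0]},{"slide": [-0.3,0,0.05],"rotation": [0,0,0]},{"slide": [-0.36,0,0.06],"rotation": [0,0,0]},{"slide": [-0.4,0,0.06],"rotation": [0,0,0]},{"slide": [-0.4,0,0.06],"rotation": [0,0,0]}])

```text
clock: 6.6
tool_pos: [476.1, 159.5, 99.6]
tool_rot: [1.293, 1.154, -1.296]
wrist_force: [-3.1, -1.7, -4.3]
finger_gap: 14.1
```

```bash
python3 look.py 3 bail_bar bail_tab keeper lever_grip
```

```text
t 6.6 loc [ -1.  149.3  49.6] F [-3.1 -1.7 -4.3] gap 14.1 q [ 0.17 -0.12  2.01  0.    1.25  0.29]
side bail_bar 0.83 [  0.4 121.9  33.9]
side bail_tab 0.69 [ -0.3 154.2  51. ]
side keeper 0.75 [ -5.4 128.2  -3.4]
side lever_grip 0.92 [  0.6 -61.8  52.9]
top bail_bar 0.84 [ -0.8 117.7  34.8]
top keeper 0.81 [ -2.8 131.6  -7.1]
top lever_grip 0.62 [  3.6 -63.8  57.6]
```

View pics/side3.png

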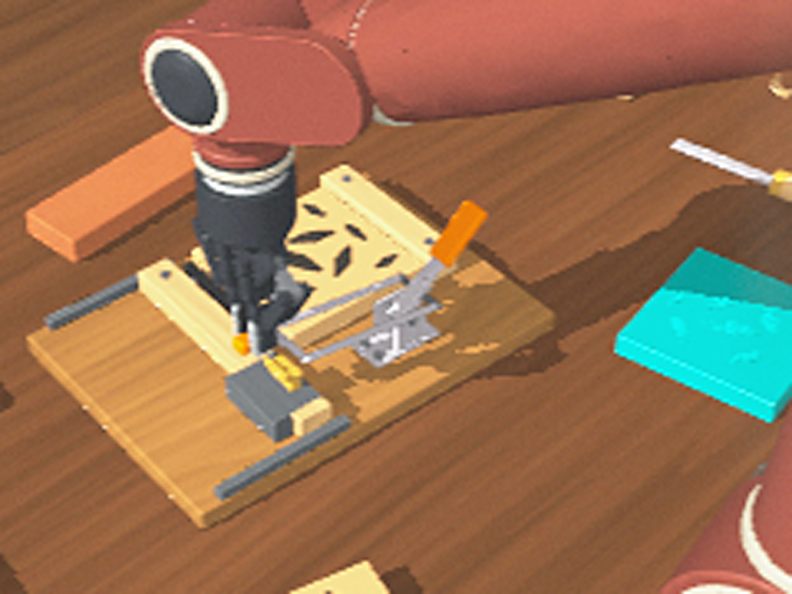

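Emit:
send_rows(jaw=0, series=[{"slide": [0,0,-0.07],"rotation": [0,0,0]},{"slide": [0,0,-0.14],"rotation": [0,0,0]},{"slide": [0,0,-0.21],"rotation": [0,0,0]},{"slide": [0,0,-0.28],"rotation": [0,0,0]},{"slide": [0,0,-0.35],"rotation": [0,0,0]},{"slide": [0,0,-0.42],"rotation": [0,0,0]},{"slide": [0.03,0,-0.48],"rotation": [0,0,0]},{"slide": [0.03,0,-0.48],"rotation": [0,0,0]}])

```text
clock: 8.1
tool_pos: [479.4, 188.1, 98.7]
tool_rot: [1.292, 1.154, -1.297]
wrist_force: [-8.5, -1.2, 2.0]
finger_gap: 14.4
```

```bash
python3 look.py 4 bail_bar bail_tab keeper lever_grip
```

```text
t 8.1 loc [ -1.1 178.2  48.7] F [-8.5 -1.2  2. ] gap 14.4 q [ 0.23 -0.09  1.98  0.    1.25  0.35]
side bail_bar 0.65 [  1.2 144.1  32.4]
side bail_tab 0.71 [335.5  69.1 -52.4]
side keeper 0.74 [ -1.7 183.7  52.7]
side lever_grip 0.67 [-1.1 31.9 79.5]
top bail_bar 0.65 [ -3.2 144.5  33.1]
top keeper 0.61 [ -3.2 128.   -2.7]
top lever_grip 0.81 [ 0.8 26.4 85.1]
```

View pics/side4.png

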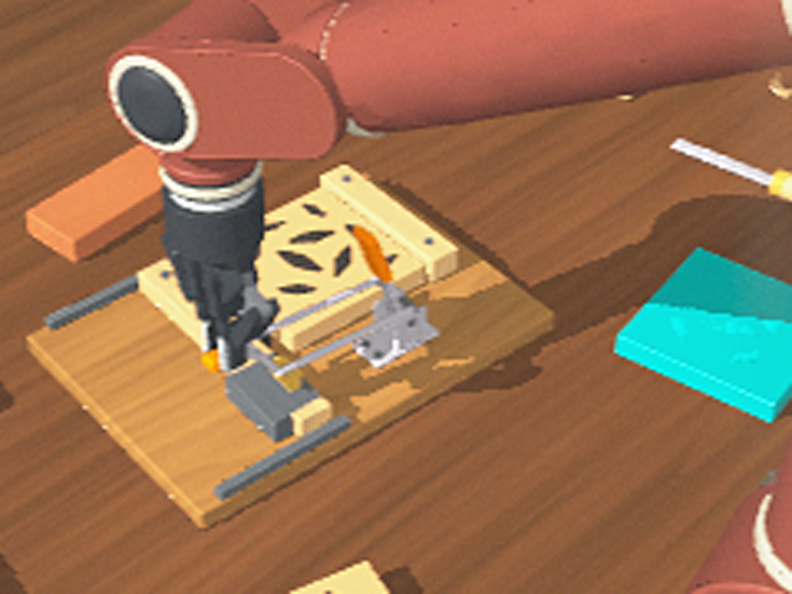

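View pics/top4.png

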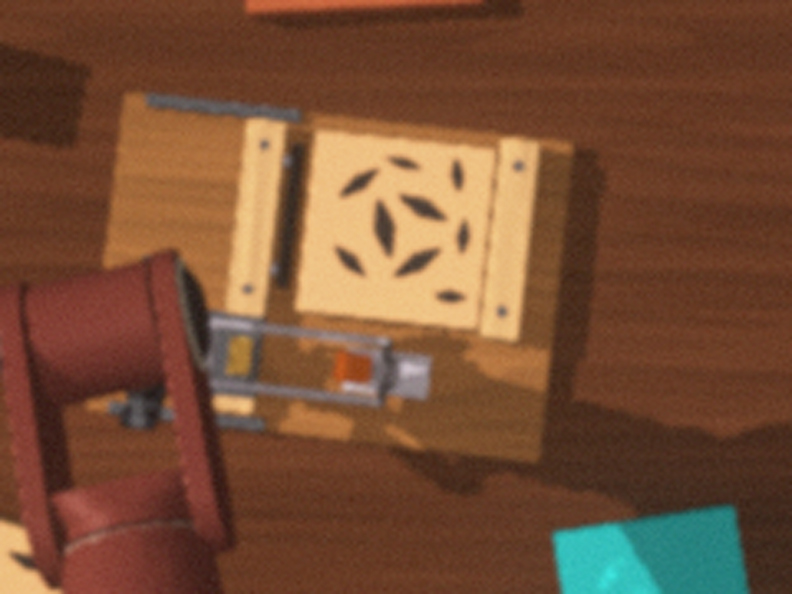

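Emit:
send_rows(jaw=0, series=[{"slide": [0.1,0,0],"rotation": [0,0,0]},{"slide": [0.2,0,0],"rotation": [0,0,0]},{"slide": [0.3,0,0],"rotation": [0,0,0]},{"slide": [0.4,0,0],"rotation": [0,0,0]},{"slide": [0.48,0,0],"rotation": [0,0,0]},{"slide": [0.56,0,0],"rotation": [0,0,0]},{"slide": [0.6,0,0],"rotation": [0,0,0]},{"slide": [0.6,0,0],"rotation": [0,0,0]}])

```text
clock: 9.6
tool_pos: [479.6, 189.2, 64.1]
tool_rot: [1.293, 1.155, -1.296]
wrist_force: [-7.8, 4.0, 2.8]
finger_gap: 14.2
```

```bash
python3 look.py 5 bail_bar bail_tab keeper lever_grip
```

```text
t 9.6 loc [ -1.  179.3  14.1] F [-7.8  4.   2.8] gap 14.2 q [ 0.23 -0.04  2.    0.    1.18  0.35]
side bail_bar 0.75 [ 2.2 -1.9 -0.8]
side bail_tab 0.82 [  2.2 185.7  18.1]
side keeper 0.64 [ -3.7 129.4  -1.9]
side lever_grip 0.85 [ 1.7 17.4 82. ]
top bail_bar 0.86 [ -4.  142.6  10.2]
top keeper 0.84 [  0.4 127.6  -3.3]
top lever_grip 0.83 [ 3.4 16.6 88.8]
```

View pics/side5.png

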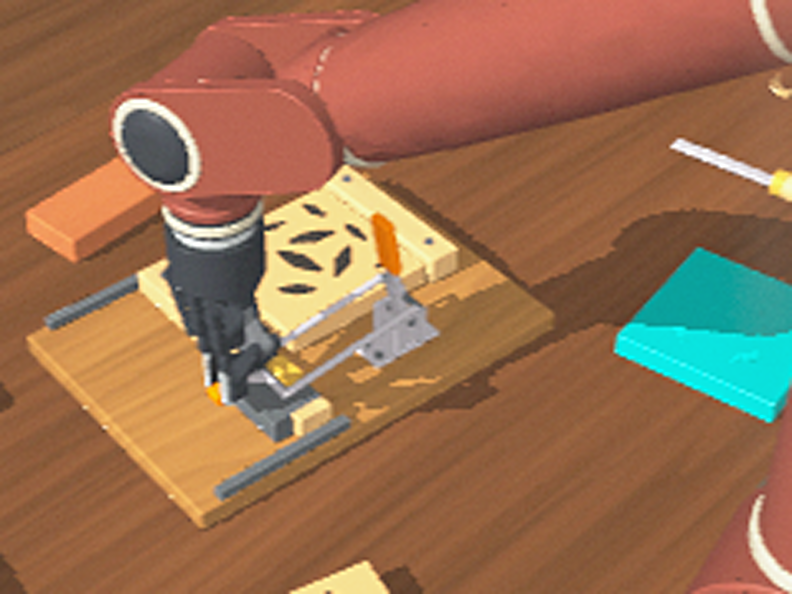

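View pics/top5.png

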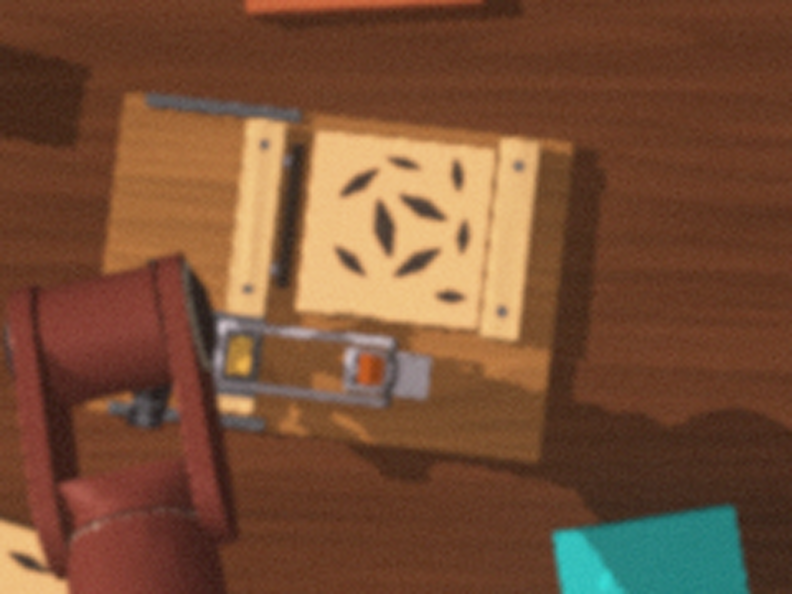

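Emit:
send_rows(jaw=0, series=[{"slide": [0.05,0,0],"rotation": [0,0,0]},{"slide": [0.1,0,0],"rotation": [0,0,0]},{"slide": [0.15,0,0],"rotation": [0,0,0]},{"slide": [0.19,0,0],"rotation": [0,0,0]},{"slide": [0.22,0,0],"rotation": [0,0,0]},{"slide": [0.24,0,0],"rotation": [0,0,0]},{"slide": [0.24,0,0],"rotation": [0,0,0]},{"slide": [0.24,0,0],"rotation": [0,0,0]}])

```text
clock: 11.1
tool_pos: [479.7, 189.7, 52.1]
tool_rot: [1.292, 1.156, -1.297]
wrist_force: [-12.4, 0.3, 10.0]
finger_gap: 14.2
```

```bash
python3 look.py 6 bail_bar bail_tab keeper lever_grip
```

```text
t 11.1 loc [ -1.  179.8   2.1] F [-12.4   0.3  10. ] gap 14.2 q [ 0.23 -0.02  2.    0.    1.16  0.35]
side bail_bar 0.6 [ -1.  136.7  -2.5]
side bail_tab 0.72 [  0.3 181.8  11.5]
side keeper 0.57 [ -3.  128.2  -3.2]
side lever_grip 0.69 [-1.5 17.  84.1]
top bail_bar 0.72 [ -1.2 138.4  -0.5]
top bail_tab 0.7 [ -2.7 131.3  -4. ]
top keeper 0.84 [ -1.4 128.1  -3.5]
top lever_grip 0.71 [ 3.2 12.5 88.2]
```

View pics/side6.png

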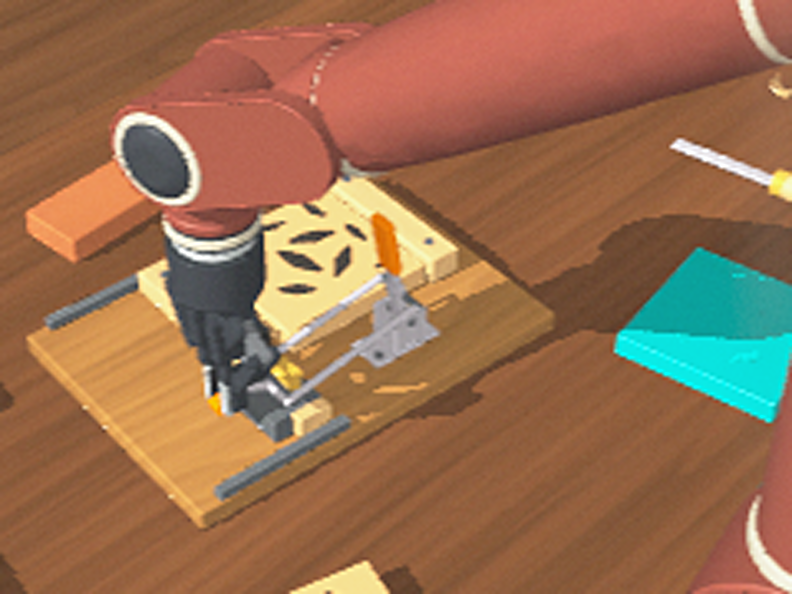

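Emit:
send_rows(jaw=0.35, series=[{"slide": [0,0,0],"rotation": [0,0,0]},{"slide": [0,0,0],"rotation": [0,0,0]},{"slide": [0,0,0],"rotation": [0,0,0]},{"slide": [0,0,0],"rotation": [0,0,0]},{"slide": [-0.2,0,0],"rotation": [0,0,0]},{"slide": [-0.5,0,0],"rotation": [0,0,0]},{"slide": [-1.0,0,0],"rotation": [0,0,0]},{"slide": [-1.7,0,0],"rotation": [0,0,0]}])

```text
clock: 12.6
tool_pos: [479.6, 189.5, 155.5]
tool_rot: [1.292, 1.156, -1.298]
wrist_force: [-0.3, 0.1, -0.1]
finger_gap: 29.9
```

Emit:
send_rows(jaw=0, series=[{"slide": [-0.3,0,0],"rotation": [0,0,0]},{"slide": [-0.6,0,0],"rotation": [0,0,0]},{"slide": [-0.7,0,0],"rotation": [0,0,0]},{"slide": [-0.7,0,0],"rotation": [0,0,0]},{"slide": [-0.7,0,0],"rotation": [0,0,0]},{"slide": [-0.7,0,0],"rotation": [0,0,0]},{"slide": [-0.7,0,0],"rotation": [0,0,0]},{"slide": [-0.7,0,0],"rotation": [0,0,0]}])

```text
clock: 13.6
tool_pos: [479.7, 189.4, 197.3]
tool_rot: [1.292, 1.156, -1.298]
wrist_force: [-0.3, 0.4, -0.1]
finger_gap: -0.1
```

```bash
python3 look.py 7 bail_bar bail_tab keeper lever_grip lever_pivot
```

```text
t 13.6 loc [ -0.9 179.5 147.3] F [-0.3  0.4 -0.1] gap -0.1 q [ 0.23 -0.19  1.9   0.    1.44  0.35]
side bail_bar 0.61 [  1.3 137.7  -0.5]
side bail_tab 0.82 [  0.9 180.4   7. ]
side keeper 0.87 [ -2.9 126.6  -0.5]
side lever_grip 0.65 [ 1.7 18.6 84.7]
side lever_pivot 0.95 [ 1.3 -1.7 -1.5]
top bail_bar 0.55 [ -2.2 140.9   0.7]
top bail_tab 0.6 [ -3.  178.7   9.6]
top keeper 0.62 [  1.  129.7  -1.7]
top lever_grip 0.94 [ 2.9 15.1 85.6]
top lever_pivot 0.91 [-1.2  4.1 -0.9]
```

View pics/side7.png

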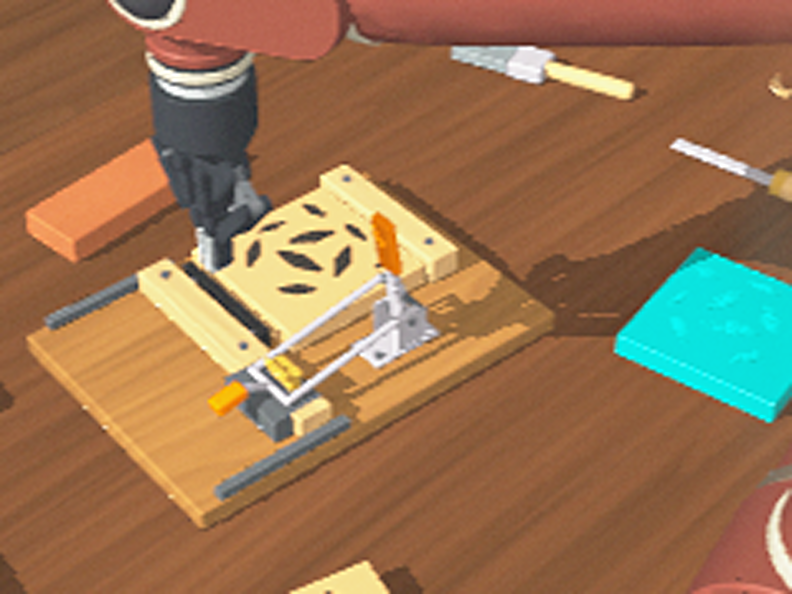

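View pics/top7.png

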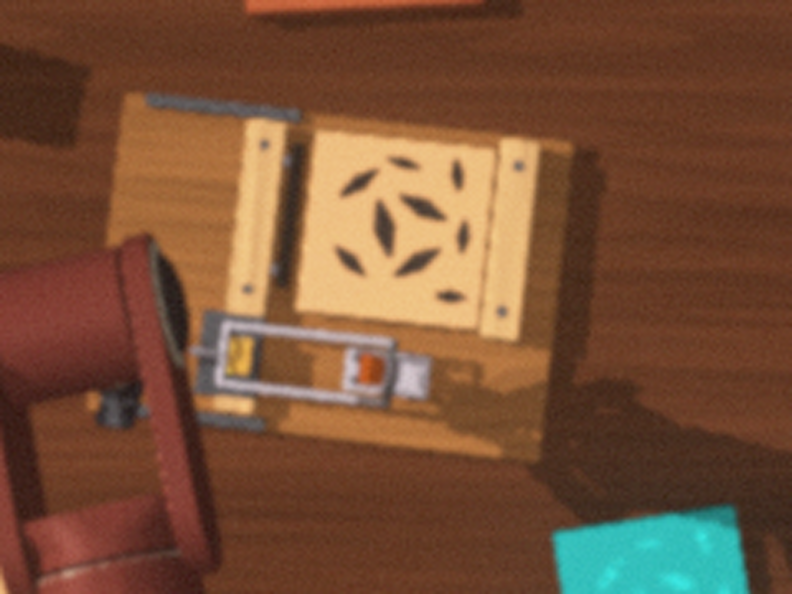

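```bash
python3 - <<'E'
from h import *
to(L(55,147),down(1)); to(L(55,86),down(1))
E
```

```text
slide [0.008 0.015 2.076] rot [-0.01 -0.    0.06]
slide [1.025 0.02  2.076] rot [-0.01 -0.    0.06]
```

Emit:
send_rows(jaw=0, series=[{"slide": [0,0,0.5],"rotation": [0,0,0]},{"slide": [0,0,1.0],"rotation": [0,0,0]},{"slide": [0,0,1.5],"rotation": [0,0,0]},{"slide": [0.1,0.02,1.9],"rotation": [0,0,0]},{"slide": [0.4,0.02,2.08],"rotation": [0,0,0]},{"slide": [0.7,0.02,2.08],"rotation": [0,0,0]},{"slide": [1.0,0.02,2.08],"rotation": [0,0,0]},{"slide": [1.02,0.02,2.08],"rotation": [0,0,0]}])

```text
clock: 15.2
tool_pos: [464.7, 66.1, 133.6]
tool_rot: [1.289, 1.16, -1.3]
wrist_force: [-0.4, 0.1, -0.4]
finger_gap: -0.0
```

```bash
python3 - <<'E'
from h import *
st()
for y,z in((16,87),(-16,84),(-47,67)): to(L(y,z))
E
```

```text
t 15.2 loc [-1.7 55.2 83.6] F [-0.4  0.1 -0.4] gap -0.0 q [-0.02 -0.24  2.06  0.    1.34  0.1 ]
slide [-0.058  0.027  0.654] rot [0. 0. 0.]
slide [-0.007  0.028  1.187] rot [0. 0. 0.]
slide [0.276 0.03  1.704] rot [0. 0. 0.]
```

Emit:
send_rows(jaw=0, series=[{"slide": [-0.02,0.01,0.2],"rotation": [0,0,0]},{"slide": [-0.04,0.03,0.4],"rotation": [0,0,0]},{"slide": [-0.06,0.03,0.6],"rotation": [0,0,0]},{"slide": [-0.06,0.03,0.75],"rotation": [0,0,0]},{"slide": [-0.05,0.03,0.9],"rotation": [0,0,0]},{"slide": [-0.03,0.03,1.05],"rotation": [0,0,0]},{"slide": [0,0.03,1.19],"rotation": [0,0,0]},{"slide": [0,0.03,1.19],"rotation": [0,0,0]}])

```text
clock: 16.2
tool_pos: [457.7, -5.7, 133.1]
tool_rot: [1.288, 1.16, -1.302]
wrist_force: [0.2, 0.4, -0.2]
finger_gap: 0.0
```

```bash
python3 look.py 8 bail_bar keeper lever_grip
python3 - <<'E'
from h import *
for y,z in((-47,67),(-68,39),(-77,5)): to(L(y,z))
E
```

```text
t 16.2 loc [ -0.3 -16.9  83.1] F [ 0.2  0.4 -0.2] gap 0.0 q [-0.17 -0.27  2.08 -0.    1.35 -0.06]
side bail_bar 0.83 [ -3.4 125.4  -4.2]
side keeper 0.61 [ -3.3 124.1  -2.8]
top bail_bar 0.54 [ -3.8 125.9  -2. ]
top keeper 0.78 [ -3.4 122.6  -1.3]
top lever_grip 0.5 [ -44.1 -432.2  -50.7]
slide [0.275 0.001 0.516] rot [0. 0. 0.]
slide [0.742 0.005 0.866] rot [0. 0. 0.]
slide [1.309 0.011 1.016] rot [0. 0. 0.]
```

View pics/side8.png

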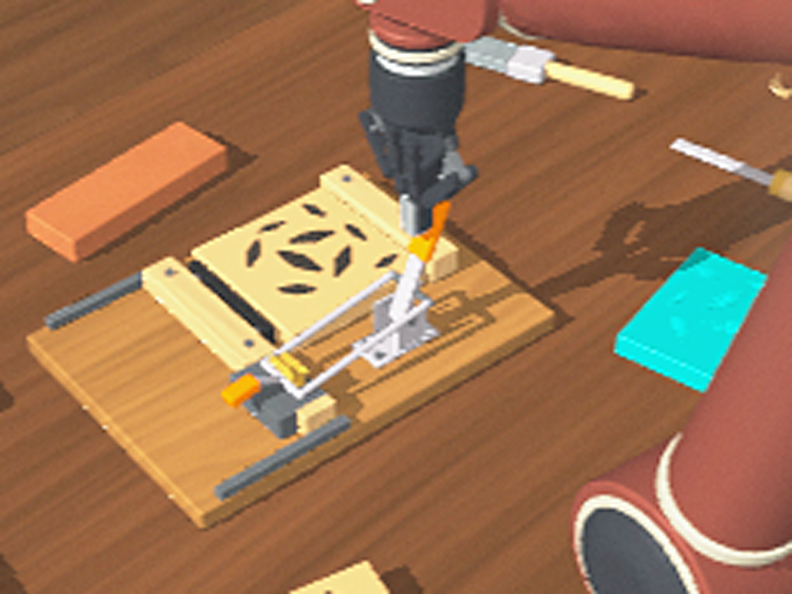

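Emit:
send_rows(jaw=0, series=[{"slide": [0.06,0,0.13],"rotation": [0,0,0]},{"slide": [0.13,0,0.27],"rotation": [0,0,0]},{"slide": [0.2,0,0.4],"rotation": [0,0,0]},{"slide": [0.28,0,0.53],"rotation": [0,0,0]},{"slide": [0.39,0,0.63],"rotation": [0,0,0]},{"slide": [0.51,0,0.73],"rotation": [0,0,0]},{"slide": [0.63,0,0.82],"rotation": [0,0,0]},{"slide": [0.74,0,0.9],"rotation": [0,0,0]}])

```text
clock: 17.6
tool_pos: [451.8, -58.4, 88.6]
tool_rot: [1.29, 1.161, -1.3]
wrist_force: [0.8, 3.1, 1.7]
finger_gap: -0.1
```

```bash
python3 look.py 9 bail_bar keeper lever_grip
python3 - <<'E'
from h import *
for y,z in((-80,20),(-83,5),(-83,3)): to(L(y,z))
E
```

```text
t 17.6 loc [ -0.2 -69.9  38.6] F [0.8 3.1 1.7] gap -0.1 q [-0.29 -0.23  2.12 -0.    1.26 -0.18]
side bail_bar 0.58 [ -1.6 116.   -0.7]
side keeper 0.96 [ -4.7 114.2  -3.4]
side lever_grip 0.82 [ -1.4 -73.9  32.8]
top bail_bar 0.76 [ -3.7 118.   -3.5]
top keeper 0.69 [ -4.5 115.9  -3.3]
slide [0.317 0.012 0.167] rot [0. 0. 0.]
slide [0.567 0.015 0.217] rot [0. 0. 0.]
slide [0.6   0.015 0.217] rot [0. 0. 0.]
```

View pics/side9.png

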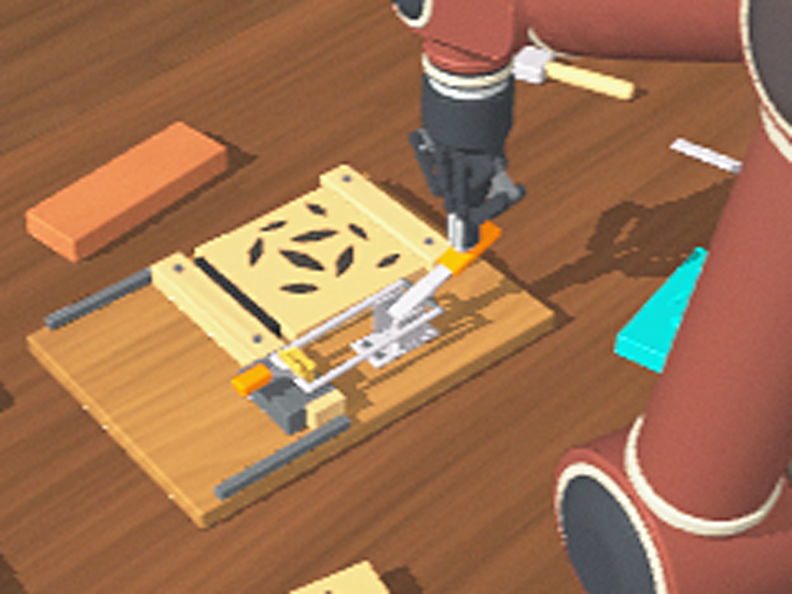

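Hooked, and the jaw is closing in. Now the last press down.

Emit:
send_rows(jaw=0, series=[{"slide": [0.1,0,0.06],"rotation": [0,0,0]},{"slide": [0.2,0,0.12],"rotation": [0,0,0]},{"slide": [0.3,0.01,0.16],"rotation": [0,0,0]},{"slide": [0.4,0.01,0.19],"rotation": [0,0,0]},{"slide": [0.48,0.01,0.21],"rotation": [0,0,0]},{"slide": [0.55,0.01,0.22],"rotation": [0,0,0]},{"slide": [0.58,0.01,0.22],"rotation": [0,0,0]},{"slide": [0.58,0.01,0.22],"rotation": [0,0,0]}])

```text
clock: 19.0
tool_pos: [450.1, -71.7, 55.0]
tool_rot: [1.287, 1.162, -1.301]
wrist_force: [-3.4, 0.8, 5.0]
finger_gap: 0.0
```

```bash
python3 look.py 10 bail_bar keeper lever_grip
```

```text
t 19.0 loc [ -0.3 -83.3   5. ] F [-3.4  0.8  5. ] gap 0.0 q [-0.32 -0.17  2.14 -0.    1.19 -0.2 ]
side bail_bar 0.81 [ -1.9 115.3  -3.3]
side keeper 0.95 [ -3.8 113.   -3.5]
side lever_grip 0.59 [  1.1 -81.5   1.4]
top bail_bar 0.88 [ -3.3 115.7   0.7]
top keeper 0.82 [ -1.2 116.7  -0.9]
```

View pics/side10.png

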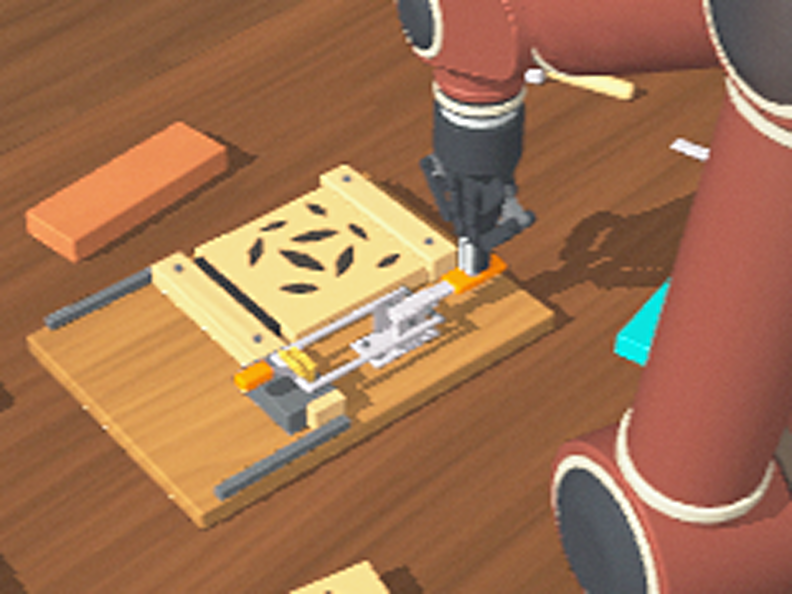

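Emit:
send_rows(jaw=0, series=[{"slide": [0.02,0,0],"rotation": [0,0,0]},{"slide": [0.04,0,0],"rotation": [0,0,0]},{"slide": [0.05,0,0],"rotation": [0,0,0]},{"slide": [0.05,0,0],"rotation": [0,0,0]},{"slide": [0.05,0,0],"rotation": [0,0,0]},{"slide": [0.05,0,0],"rotation": [0,0,0]},{"slide": [0.05,0,0],"rotation": [0,0,0]},{"slide": [0.05,0,0],"rotation": [0,0,0]}])

```text
clock: 20.4
tool_pos: [450.3, -71.8, 54.7]
tool_rot: [1.286, 1.163, -1.302]
wrist_force: [-9.8, 2.1, 17.9]
finger_gap: -0.1
```

Emit:
send_rows(jaw=0, series=[{"slide": [-0.2,0,0],"rotation": [0,0,0]},{"slide": [-0.5,0,0],"rotation": [0,0,0]},{"slide": [-1.0,0,0.2],"rotation": [0,0,0]},{"slide": [-1.5,0,0.6],"rotation": [0,0,0]},{"slide": [-2.0,0,1.1],"rotation": [0,0,0]},{"slide": [-2.2,0,1.6],"rotation": [0,0,0]},{"slide": [-2.2,0,2.0],"rotation": [0,0,0]},{"slide": [-2.2,0,2.0],"rotation": [0,0,0]}])

```text
clock: 21.4
tool_pos: [438.4, -192.2, 187.3]
tool_rot: [1.288, 1.161, -1.303]
wrist_force: [0.3, 0.7, 0.0]
finger_gap: -0.2
```

```bash
python3 look.py 11 bail_bar keeper lever_grip lever_pivot panel_mid
```

```text
t 21.4 loc [   1.9 -204.4  137.3] F [0.3 0.7 0. ] gap -0.2 q [-0.57 -0.27  1.98 -0.01  1.44 -0.45]
side bail_bar 0.5 [-1.000e-01  1.172e+02 -3.000e-01]
side keeper 0.66 [ -4.7 115.   -3.3]
side lever_grip 0.6 [  2.  -82.3   2.2]
side lever_pivot 0.97 [-0.9 -0.4  1.4]
side panel_mid 0.9 [120.1   6.4 -20.5]
top bail_bar 0.71 [119.3  11.  -16.2]
top keeper 0.61 [ -4.2 114.8  -3.9]
top lever_grip 0.72 [  5.  -83.9   5.5]
top lever_pivot 0.74 [1.4 3.7 0.6]
top panel_mid 0.82 [-263.   292.5  -35.4]
```

View pics/side11.png

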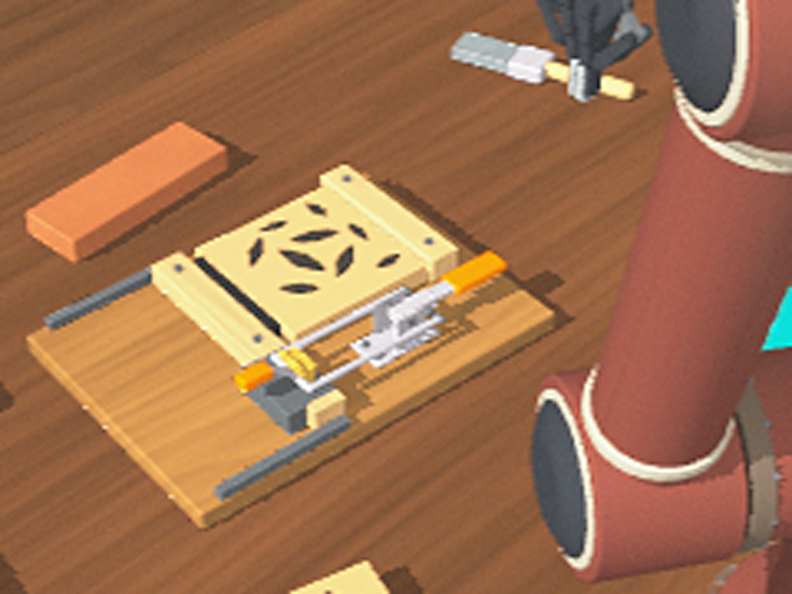

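View pics/top11.png

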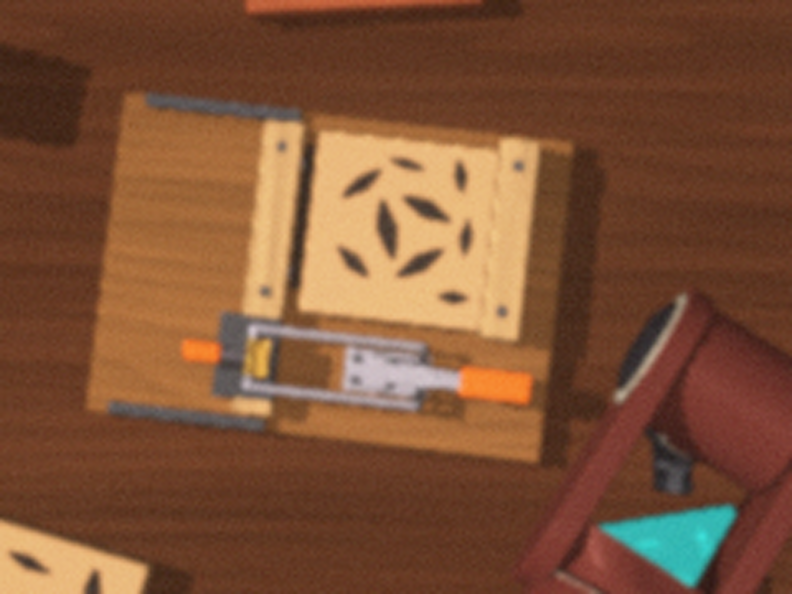

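The lever stayed level with nothing touching it. The bar is under the keeper's lip and the jaw pad is against the panel, which is against the stop batten.

```bash
python3 -c "
from h import *
st(); print(robot.close_job())"
```

```text
t 22.0 loc [   1.8 -203.   136.8] F [ 0.  -0.8  0.9] gap -0.2 q [-0.56 -0.27  1.99 -0.01  1.44 -0.45]
the job is handed in; nothing more can be done
None
```

The panel is clamped and the latch stayed shut after I let go; I handed the job in at about 22 s of the 48 s allowed.

- **What I did:** I gripped the bail by its orange tab, lifted the crossbar over the keeper's horn, and set it on the plate behind. I then released the tab and pressed the lever over and fully down with the closed fingers.
- **Forces:** The final press peaked at about 20 N measured at the wrist, the highest reading I saw.
- **Last checks:** With the arm withdrawn, the pictures show the lever level: its grip measured about 2–5 mm above pivot height, within the networks' error. The crossbar was at y ≈ 117 mm from the lever pivot and the keeper at y ≈ 115 mm, and the pictures show the bar hooked under the lip. The jaw had moved in about 14 mm. The panel lies flat against the stop with the pad touching it.
- **What disagreed:** In the final top view, the networks' crossbar and panel readings were plainly wrong (one landed on the panel area, the other on the large decoy panel). I relied on the side view and the pictures there.
- **Not measured:** I didn't measure how far the pad is pushed back. The tools I could see in the pictures were not touched or moved. The mallet, mostly outside my close-ups, I did not recheck.

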